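# Wind up the microscope column and park it on its catch

## Robot

A 7-joint arm with a two-finger parallel gripper is mounted at the origin on the work surface. World frame = base frame: x ahead of the robot, y to its left, z up, the work surface at z = 0. Lengths are in mm, angles in rad, forces in N, time in s.
With the tool pointing down it reaches from about 425 to 825 mm from the base axis. Payload 3.6 kg.
Tool frame: the origin (TCP) lies at the very end of the fingers, on their centre line; the grasp point (between the pads) lies 19 mm behind it; z points along the fingers, y is the line along which they close (so a half turn about z gives the same grasp; the last joint's range is limited). The gripper opens to 93 mm and grips with 3 to 60 N. Pads are 15 mm wide; open, the fingers measure 128 mm over their backs; the gripper's body (75 mm by 188 mm) begins 65 mm behind the grasp point.
Start: joints at [1.171, 0.615, -0.013, 1.423, 0.008, 1.103, -0.04], TCP at [237.36, -605.08, 218.64] pointing down, gripper open.
Joint ranges: [-3.12, 3.12], [-0.3, 2.06], [-1.34, 1.32], [0.26, 2.42], [-1.36, 4.5], [0.01, 1.98], [-2.84, 2.84]. Speed limits (rad/s): [2.79, 2.79, 3.14, 3.14, 3.14, 3.14, 3.14].

## Interface

Orientations are given as a rotation vector (axis times angle).
In Python, from cell import ctrl gives the robot as it stands.
- The arm moves only by the tool jog_arm, never from a script. Its argument "series" is a list of rows, each a list of 6 numbers: the shift along the tool's x, y, z in m, then the turn, a rotation vector about the tool's x, y, z in rad. A call has 1 to 8 rows; each row shifts and turns the commanded pose from where the row before left it, along the tool's axes as they then stand; what a row does not reach is not made up. A row lasts 1/8 s, in which the tool goes at most 62.5 mm and 10.7 degrees, less where a joint would pass 70% of its speed; a pose out of reach is approached as far as the arm can. A call is refused whole if a number of a shift passes 0.0625 or a number of a turn 0.188, either way. A call with a gripper value outside its range is refused whole. "grip" is the opening, from 0 (shut) to 1 (fully open), set as the call begins (left out, the last holds). The fingers move at their own pace and stop on an object; "force" is the grip in N (left out, the last holds). Time passes only in rows, so rows that do not move let the fingers close. It gives the time, the measured TCP pose, the force, the opening and the grip force at its end, in the units of the state.
- ctrl.get_state(): the state, without advancing time (a new reading comes with each control period).
- ctrl.grab_frame(name): name is "scene" or "top"; returns a dict with "frame" (400x640x3 uint8, blue, green, red), "fx", "fy", "cx", "cy" (pixels), "rvec" (rotation vector, rad) and "tvec" (3), from world to camera coordinates, as OpenCV has them. Camera axes: x right, y down, z forward; pixel columns grow to the right and rows downward; lengths in mm; the calibration is good to about 2 mm. A picture is of the moment at which its call begins. There is no depth.
- ctrl.job_done(): hands the job in; it is judged then, once.
The state is a dict: "time_s": time; "joints": joint angles; "dq": joint speeds; "joint_efforts": joint torques, N m; "eef_pos": TCP position; "orientation": TCP orientation; "wrist_force": force on the tool from outside, world axes, zero at the start; "wrist_torque": the same for the moment, N m; "opening": finger opening in mm; "grasp_force": force on a finger pad.
Only numpy, scipy, OpenCV 4.12 (cv2) and the standard library are available. Lean on these libraries where they do the work, as an engineer would, in place of code of your own. Each camera call takes 0.05 s, during which the arm holds its last target. There are 200 camera calls.

## Task

Take the microscope stand's crank by its loose sleeve and wind the lens column up past its spring catch, until you feel the stop. Keep hold and ease it back until the catch carries the weight, and only then let go: the column runs down by itself whenever the crank is free, and it must not drop. Leave the jade disc and the other things on the bench where they are.

Things in the scene. Friction and masses are not known exactly. Their poses are not given: they have to be found in the camera images.
- stand: Dark cast stand of a digital microscope, bolted down: base plate 220 x 340 x 22 mm; gear housing 107 x 84 mm, 200 mm tall, open on its +x side, round the column. Origin on the bench under the column's axis; z up, x across, +y from the column to the specimen stage, -y from the column to the crank.
- crank_axis (a point): Fixed point on the crank's axis, level along it with the sleeve's middle, 135 mm above the bench; axes as stand. That middle circles it at 65 mm radius in the stand's upright x-z plane. To wind up, turn anticlockwise seen from the free end (looking along +y): at the top of the circle the sleeve goes to the stand's -x. One turn lifts 63 mm; 1.2 to 1.8 turns are needed.
- sleeve_mid (a point): Middle, on the centre line, of the black grip sleeve on the crank's end: a cylinder 24 mm thick, 75 mm long, along the stand's y axis (its own y axis too). It spins freely on its pin, so fingers holding it need not turn with the crank. At the start it stands at the top of its circle.
- sleeve: The same sleeve as a body, origin at its middle. The steel crank arm (18 x 10 mm) begins 40 mm from there towards +y, the housing's cheek 80 mm. Grip it at the middle or up to 12 mm further out (-y), with the gripper's body leaning 15 to 30 degrees outwards (-y) to clear arm and hub low in the circle. Winding takes 3 to 9 N at the sleeve; let go, the crank spins back.
- column (a joint): How far (m) the column has been wound up; 0 at the start, when its cross arm rests on an upright stop rod. It is a square aluminium column, 40 x 40 mm, with a rack, sliding upright in the housing; the cross arm carries the black lens to +y; 3.2 to 4.8 kg in all. Parked, it hangs at 0.073 to 0.106, held by the catch alone.
- lug (a point): Underside of the steel lug (18 x 20 x 14 mm) on the column's +x face. An aluminium bracket on the housing's open +x side is set anew each time: its leaning spring pawl parks the lug 75 to 105 mm above the start. Rising, the lug pushes it aside (1 N at the sleeve). Once above, 6 mm remain to a stop bar: the crank stops dead. On easing back, the pawl takes the weight and the pull ends.
- disc: Grey-green jade disc, 96 mm across, 12 mm thick, 20 mm hole, lying loose on the stage under the lens (stage top 52 mm above the bench). Origin under its centre.
- jar: Small glass jar 52 mm across, 70 mm tall, loose on the bench. Origin under its centre.
- mouse: Black computer mouse 110 x 60 x 32 mm, loose on the bench. Origin under its centre.
- gauge_case: Dark wooden gauge case 80 x 50 x 22 mm, loose on the bench. Origin under its centre.

How it is judged:
By the outcome, as a careful person would: the job done as asked, in the order asked, and still so for the second after the job is handed in, with the robot touching nothing.
It also fails if it takes over 64 s, if anything falls off the work surface, if the arm or the gripper's body presses on something with over 40 N, if the wrist force passes 120 N, or if a joint passes its speed limit or range.

## Working session

There is one attempt and no reset: what is moved stays moved. The work goes in short steps, Python scripts to look and compute and a tool call to move; the robot and the scene stay as the last step left them, time stands still between calls to the robot, and variables do not carry over. Pictures are saved under pics/ and viewed, at most 10 in all, crops included, and the job is handed in when it is done.

Besides the shell and the picture viewer there is one more tool, called after ">>>" as name(argument=value, ...), one argument or row to a line, values as JSON. jog_arm: Moves the arm, as the interface text tells. Its arguments: {"type":"object","properties":{"series":{"type":"array","items":{"type":"array","items":{"type":"number"}}},"grip":{"type":"number"},"force":{"type":"number"}},"required":["series"]}

```bash
mkdir -p pics; ls; python3 - <<'E'
from cell import ctrl
import cv2,pickle
s=ctrl.get_state();print(s)
for n in("scene","top"):
    f=ctrl.grab_frame(n);cv2.imwrite(f"pics/{n}0.png",f["frame"]);pickle.dump(f,open(n+".pkl","wb"))
    print(n,f["fx"],f["cx"],f["cy"],f["rvec"],f["tvec"])
E
```

```text
pics
{'time_s': 0.0, 'joints': array([ 1.1705023 ,  0.61590368, -0.0126234 ,  1.42485568,  0.00815066,
        1.10337363, -0.04038326]), 'dq': array([-0.00049763,  0.00042946,  0.00155067,  0.00019837, -0.00081674,
       -0.00095849, -0.00075541]), 'joint_efforts': array([ 5.60559638e-04, -4.58930326e+01,  2.09257342e-01, -1.65739739e+01,
       -6.10499131e-02,  2.05339934e-02,  2.12116679e-04]), 'eef_pos': array([ 237.06699322, -604.40340032,  217.50555481]), 'orientation': array([-3.08446228e+00, -5.83462363e-01,  8.42081847e-04]), 'wrist_force': array([-0.46154387,  0.20839018, -0.10390706]), 'wrist_torque': array([-0.02940533, -0.00824575, -0.04203794]), 'grasp_force': 0.0, 'opening': 93.30104364998117}
scene 373.5416687944606 319.7255198871417 200.5149912267553 [ 1.13789092  2.171446   -1.13638829] [ 302.70607142  -75.34985544 1436.89345422]
top 478.3594029816656 328.0230402361611 203.05447097485623 [ 2.18146942 -2.18965641  0.10561186] [ -50.53528591  455.7023369  1142.24961851]
```

View pics/scene0.png

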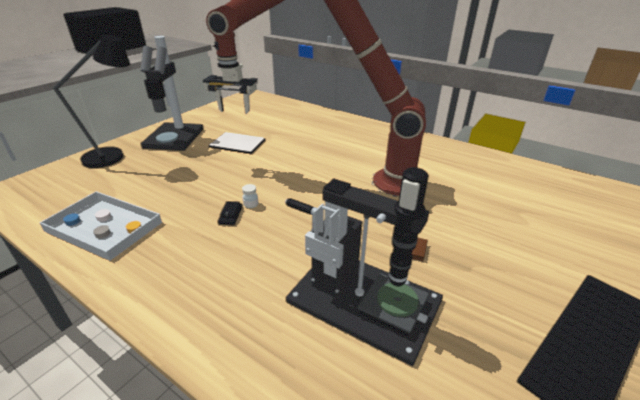

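View pics/top0.png

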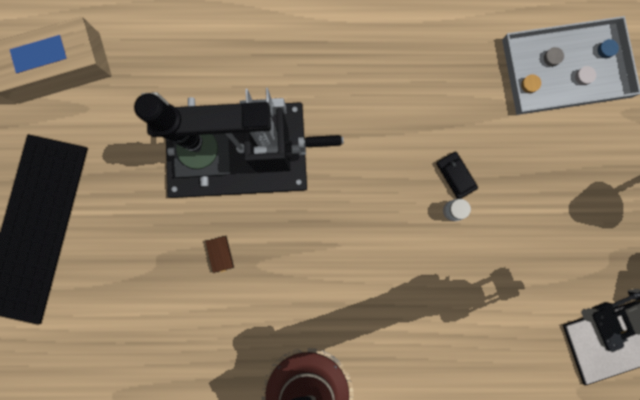

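The scene view shows the crank sleeve at about (298,207) and the stand at (370,270). In the top view the sleeve spans (307–342,141), and the base plate spans (166–306,103–196). I'll zoom in on both.

```bash
python3 - <<'E'
import cv2,numpy as np
a=cv2.imread("pics/top0.png")[85:205,150:350];b=cv2.imread("pics/scene0.png")[170:250,270:370]
A=cv2.resize(a,None,fx=4,fy=4,interpolation=cv2.INTER_CUBIC)[:, :800]
cv2.imwrite("pics/c1.png",cv2.resize(A,(800,480)));cv2.imwrite("pics/c2.png",cv2.resize(b,(700,560),interpolation=cv2.INTER_CUBIC))
E
```

```text
(no output)
```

View pics/c1.png

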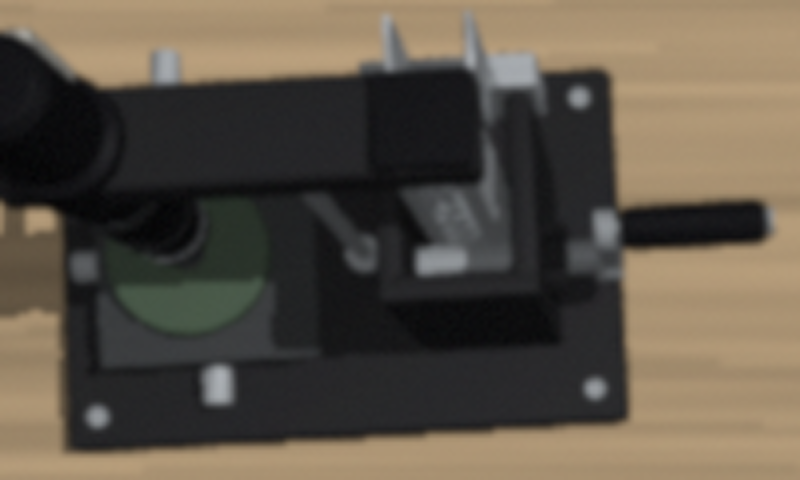

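View pics/c2.png

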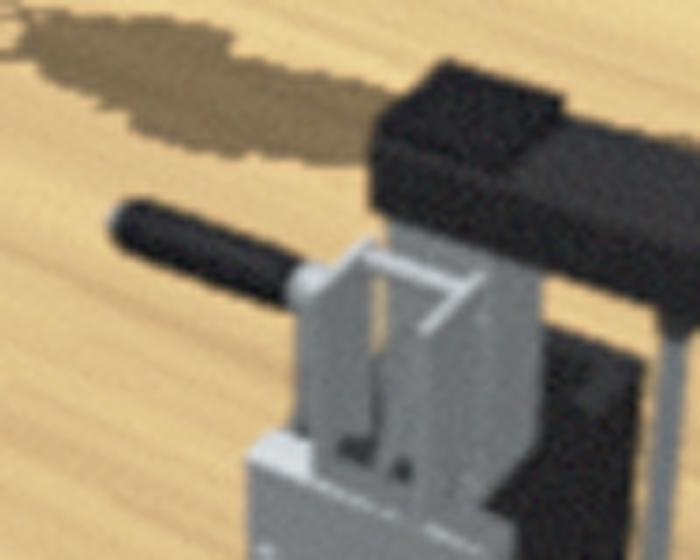

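Zoomed top crop: the sleeve runs from (622,228) to (768,221), with the plate corners at (68,450), (627,418) and (609,70). In the scene crop it runs from about (122,222) to (290,280).

```bash
cat > h.py <<'E'
import numpy as np,cv2,pickle
from scipy.spatial.transform import Rotation as R
def cam(n):
    f=pickle.load(open(n+".pkl","rb"));return f
def ray(f,p):
    M=R.from_rotvec(np.ravel(f["rvec"])).as_matrix();t=np.ravel(f["tvec"])
    d=M.T@np.array([(p[0]-f["cx"])/f["fx"],(p[1]-f["cy"])/f["fy"],1]);return -M.T@t,d/np.linalg.norm(d)
def atz(f,p,z):
    o,d=ray(f,p);return o+d*(z-o[2])/d[2]
def tri(r1,r2):
    (o1,d1),(o2,d2)=r1,r2
    s=np.linalg.lstsq(np.c_[d1,-d2],o2-o1,rcond=None)[0]
    a,b=o1+s[0]*d1,o2+s[1]*d2;return (a+b)/2,np.linalg.norm(a-b)
E
python3 - <<'E'
from h import *
np.set_printoptions(precision=1,suppress=True)
T,S=cam("top"),cam("scene")
t=lambda x,y:((x+.5)/4-.5+150,(y+.5)/4-.5+85)
s=lambda x,y:((x+.5)/7-.5+270,(y+.5)/7-.5+170)
a,b,m=t(622,228),t(768,221),t(695,224.5)
for p in(a,b,m):print(atz(T,p,200))
print("len",np.linalg.norm(atz(T,a,200)-atz(T,b,200)))
for q,w in((s(122,222),b),(s(290,280),a),(s(206,252),m)):print("tri",tri(ray(S,q),ray(T,w)))
P=[atz(T,t(*c),22) for c in((68,450),(627,418),(609,70))]
print(P,[np.linalg.norm(P[i]-P[i+1]) for i in(0,1)])
e=P[1]-P[0];print("yaw bottom",np.degrees(np.arctan2(e[0],-e[1])));e=P[2]-P[1];print("right: dir",np.degrees(np.arctan2(e[1],e[0])))
c=[atz(T,t(*c),24) for c in((97,417),(595,388),(579,97))];print("screws",c)
e=c[1]-c[0];print(np.degrees(np.arctan2(e[0],-e[1])))
# sleeve axis by bright/dark centroid in top image
im=T["frame"].max(axis=2)[128:155,308:340];m=(im<70);print(m.sum(0));ys,xs=np.nonzero(m[:, :]);print(np.polyfit(xs+308,ys+128,1))
E
```

```text
[568.2  -2.9 200. ]
[571.8 -78.5 200. ]
[570.  -40.7 200. ]
len 75.68718853003698
tri (array([572. , -78.4, 198.7]), np.float64(0.3801482478753496))
tri (array([568.3,  -3.3, 201. ]), np.float64(0.987308809479781))
tri (array([570.1, -40.6, 199.3]), np.float64(0.23896800642446567))
[array([470.9, 337.3,  22. ]), array([489.4,   0.2,  22. ]), array([705. ,  11.1,  22. ])] [np.float64(337.66146263961525), np.float64(215.91179687504814)]
yaw bottom 3.1380730310101392
right: dir 2.9096791958681565
screws [array([490.6, 319.7,  24. ]), array([507.5,  19.5,  24. ]), array([687.5,  29.5,  24. ])]
3.2125316133578643
[10 10 10 10 10 10 10 10 10 11 11 11 11 10 10 10 10 10 10 10 10 10 10 10
 10 10 10 10 11 10  9  9]
[ -0.1 158.4]
```

```bash
cat >> h.py <<'E'
yaw,lean=np.radians(3),np.radians(25)
sx=np.array([np.cos(yaw),np.sin(yaw),0]);sy=np.array([-np.sin(yaw),np.cos(yaw),0]);up=np.array([0,0,1.])
zt=-np.cos(lean)*up+np.sin(lean)*sy; xt=np.cross(sx,zt)
G=np.c_[xt,sx,zt]
C=np.array([570.,-41,135])-8*sy     # crank centre in grip plane
def tcp(phi,back=0): # TCP for grip at crank angle phi (deg, up-winding)
    a=np.radians(phi);return C+65*(np.cos(a)*up-np.sin(a)*sx)+(19-back)*zt
def plan(goal,state,n,rot=True):
    Rc=R.from_rotvec(state["orientation"]);p=state["eef_pos"]
    w=(Rc.inv()*R.from_matrix(G)).as_rotvec()
    d=Rc.inv().apply(goal-p)/1000
    print("t",round(state["time_s"],2),"tool shift total",d.round(4),"row",(d/n).round(4),"turn",w.round(4),"row",(w/n).round(4))
E
python3 - <<'E'
from h import *
from cell import ctrl
s=ctrl.get_state();plan(tcp(0,130),s,8)
print(tcp(0,130),G.round(3))
s=dict(s);s["orientation"]=R.from_matrix(G).as_rotvec();plan(tcp(0,130),s,16)
E
```

```text
t 0.1 tool shift total [ 0.4984 -0.351  -0.0822] row [ 0.0623 -0.0439 -0.0103] turn [ 0.2704  0.3764 -1.2286] row [ 0.0338  0.047  -0.1536]
[572.87380017 -95.83537395 300.60016436] [[-0.047  0.999 -0.022]
 [ 0.905  0.052  0.422]
 [ 0.423  0.    -0.906]]
t 0.1 tool shift total [0.4795 0.3619 0.132 ] row [0.03   0.0226 0.0083] turn [-0. -0. -0.] row [-0. -0. -0.]
```

>>> jog_arm(
  series=[
    [0,0,-0.01,0.034,0.047,-0.154],
    [0,0,-0.01,0.034,0.047,-0.154],
    [0,0,-0.01,0.034,0.047,-0.154],
    [0,0,-0.01,0.034,0.047,-0.154],
    [0,0,-0.01,0.034,0.047,-0.154],
    [0,0,-0.01,0.034,0.047,-0.154],
    [0,0,-0.01,0.034,0.047,-0.154],
    [0,0,-0.01,0.034,0.047,-0.154],
  ],
  grip=1,
  force=40,
)

```text
time_s: 1.1
eef_pos: [233.9, -620.4, 296.1]
orientation: [-1.914, -2.033, -0.426]
wrist_force: [-0.2, -0.2, 0.2]
opening: 93.1
grasp_force: 0.0
```

```bash
python3 - <<'E'
from h import *
from cell import ctrl
s=ctrl.get_state();plan(tcp(0,130),s,16);print(s["joints"].round(2),s["eef_pos"])
E
```

```text
t 1.1 tool shift total [0.4576 0.3699 0.2094] row [0.0286 0.0231 0.0131] turn [-0.0026 -0.0011  0.0073] row [-0.0002 -0.0001  0.0005]
[ 1.35  0.89 -0.36  0.76  0.1   1.93  1.13] [ 233.86297504 -620.37371939  296.10909616]
```

>>> jog_arm(
  series=[
    [0.028,0.023,0.013,0,0,0],
    [0.028,0.023,0.013,0,0,0],
    [0.028,0.023,0.013,0,0,0],
    [0.028,0.023,0.013,0,0,0],
    [0.028,0.023,0.013,0,0,0],
    [0.028,0.023,0.013,0,0,0],
    [0.028,0.023,0.013,0,0,0],
    [0.028,0.023,0.013,0,0,0],
  ],
)

```text
time_s: 2.1
eef_pos: [404.7, -362.3, 296.0]
orientation: [-1.92, -2.03, -0.424]
wrist_force: [0.5, -0.1, 1.1]
opening: 92.8
grasp_force: 0.0
```

```bash
python3 - <<'E'
from h import *
from cell import ctrl
s=ctrl.get_state();plan(tcp(0,130),s,8);print(s["joints"].round(2),s["eef_pos"])
E
```

```text
t 2.1 tool shift total [0.2347 0.1827 0.1039] row [0.0293 0.0228 0.013 ] turn [-0.0021  0.0011  0.0027] row [-0.0003  0.0001  0.0003]
[ 1.09  0.6  -0.45  1.36 -0.07  1.53  0.74] [ 404.73112606 -362.25288409  296.01897978]
```

>>> jog_arm(
  series=[
    [0.029,0.023,0.013,0,0,0],
    [0.029,0.023,0.013,0,0,0],
    [0.029,0.023,0.013,0,0,0],
    [0.029,0.023,0.013,0,0,0],
    [0.029,0.023,0.013,0,0,0],
    [0.029,0.023,0.013,0,0,0],
    [0.029,0.023,0.013,0,0,0],
    [0.029,0.022,0.013,0,0,0],
  ],
)

```text
time_s: 3.1
eef_pos: [573.2, -98.4, 299.3]
orientation: [-1.92, -2.03, -0.423]
wrist_force: [0.5, -0.4, 0.2]
opening: 92.8
grasp_force: 0.0
```

```bash
python3 - <<'E'
from h import *
from cell import ctrl
import time
s=ctrl.get_state();plan(tcp(0,0),s,8);print(s["joints"].round(2),s["eef_pos"])
E
```

```text
t 3.1 tool shift total [3.100e-03 1.000e-04 1.299e-01] row [0.0004 0.     0.0162] turn [-0.0024  0.0016  0.0025] row [-0.0003  0.0002  0.0003]
[ 0.64  0.58 -0.51  1.41 -0.16  1.32  0.29] [573.24070505 -98.40841442 299.3284527 ]
```

>>> jog_arm(
  series=[
    [0.002,0,0.02,0,0,0],
    [0,0,0.02,0,0,0],
    [0,0,0.02,0,0,0],
    [0,0,0.02,0,0,0],
    [0,0,0.02,0,0,0],
    [0,0,0.02,0,0,0],
    [0,0,0.01,0,0,0],
    [0,0,0,0,0,0],
  ],
)

```text
time_s: 4.1
eef_pos: [569.4, -42.7, 182.3]
orientation: [-1.919, -2.03, -0.423]
wrist_force: [-0.0, -0.2, -0.2]
opening: 93.2
grasp_force: 0.0
```

```bash
python3 - <<'E'
from h import *
from cell import ctrl
s=ctrl.get_state();plan(tcp(0,0),s,8);print(s["joints"].round(2),s["eef_pos"],s["wrist_force"])
f=ctrl.grab_frame("scene");g=ctrl.grab_frame("top")
A=cv2.resize(f["frame"][130:260,220:380],(640,520)[:2],interpolation=cv2.INTER_CUBIC)
cv2.imwrite("pics/g1.png",A)
E
```

```text
t 4.1 tool shift total [0.0017 0.0007 0.0002] row [0.0002 0.0001 0.    ] turn [-0.003   0.0011  0.003 ] row [-0.0004  0.0001  0.0004]
[ 0.57  0.66 -0.51  1.63 -0.15  1.01  0.28] [569.35282908 -42.66745802 182.26572046] [-0.04947574 -0.1591467  -0.16459142]
```

View pics/g1.png

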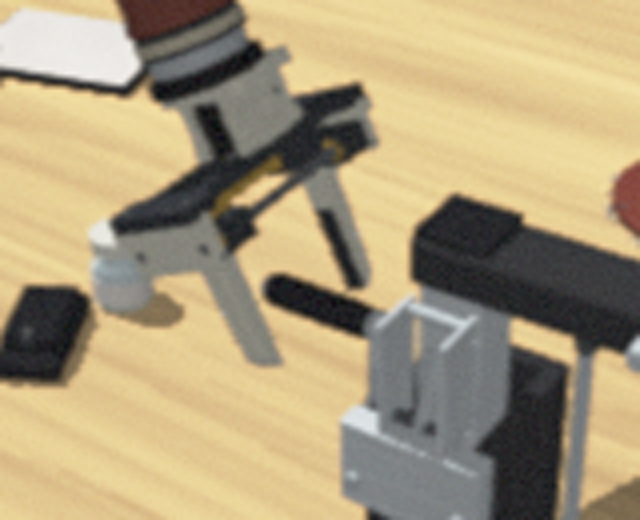

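The picture shows the fingers straddling the sleeve: tips at (262,360) and (355,285), sleeve middle at about (320,305). I'll close now.

>>> jog_arm(
  series=[
    [0.0015,0.0005,0,0,0,0],
    [0,0,0,0,0,0],
    [0,0,0,0,0,0],
    [0,0,0,0,0,0],
    [0,0,0,0,0,0],
    [0,0,0,0,0,0],
  ],
  grip=0,
  force=45,
)

```text
time_s: 4.95
eef_pos: [570.2, -41.5, 183.4]
orientation: [-1.92, -2.031, -0.424]
wrist_force: [0.4, 0.3, -1.0]
opening: 37.3
grasp_force: 0.0
```

```bash
python3 - <<'E'
from h import *
# tool shifts per 15 deg row
for k in range(24):
    d=(tcp(15*k+15)-tcp(15*k));print(15*k+15,(G.T@d/1000).round(4).tolist())
E
```

```text
15 [-0.0009, -0.0168, 0.002]
30 [-0.0027, -0.0157, 0.0059]
45 [-0.0044, -0.0135, 0.0094]
60 [-0.0057, -0.0103, 0.0122]
75 [-0.0066, -0.0065, 0.0142]
90 [-0.0071, -0.0022, 0.0152]
105 [-0.0071, 0.0022, 0.0152]
120 [-0.0066, 0.0065, 0.0142]
135 [-0.0057, 0.0103, 0.0122]
150 [-0.0044, 0.0135, 0.0094]
165 [-0.0027, 0.0157, 0.0059]
180 [-0.0009, 0.0168, 0.002]
195 [0.0009, 0.0168, -0.002]
210 [0.0027, 0.0157, -0.0059]
225 [0.0044, 0.0135, -0.0094]
240 [0.0057, 0.0103, -0.0122]
255 [0.0066, 0.0065, -0.0142]
270 [0.0071, 0.0022, -0.0152]
285 [0.0071, -0.0022, -0.0152]
300 [0.0066, -0.0065, -0.0142]
315 [0.0057, -0.0103, -0.0122]
330 [0.0044, -0.0135, -0.0094]
345 [0.0027, -0.0157, -0.0059]
360 [0.0009, -0.0168, -0.002]
```

>>> jog_arm(
  series=[
    [0,0,0,0,0,0],
    [0,0,0,0,0,0],
    [0,0,0,0,0,0],
    [0,0,0,0,0,0],
  ],
)

```text
time_s: 5.45
eef_pos: [570.4, -41.5, 183.5]
orientation: [-1.92, -2.031, -0.425]
wrist_force: [0.6, 0.9, -0.4]
opening: 22.7
grasp_force: 45.0
```

>>> jog_arm(
  series=[
    [-0.001,-0.017,0.002,0,0,0],
    [-0.0027,-0.0157,0.0059,0,0,0],
    [-0.0044,-0.0135,0.0094,0,0,0],
    [-0.0057,-0.0103,0.0122,0,0,0],
  ],
)

```text
time_s: 5.95
eef_pos: [515.6, -44.5, 153.0]
orientation: [-1.922, -2.033, -0.43]
wrist_force: [2.3, 0.0, 5.5]
opening: 22.9
grasp_force: 45.0
```

```bash
cat >> h.py <<'E'
def crank():
    from cell import ctrl
    s=ctrl.get_state();g=s["eef_pos"]-19*R.from_rotvec(s["orientation"]).as_matrix()[:,2]-C
    print("t",s["time_s"].__round__(2),"phi",np.degrees(np.arctan2(-g@sx,g[2])).round(1),"r",np.hypot(g@sx,g[2]).round(1),"off y",(g@sy).round(1),"F(sx,sy,up)",np.round([s["wrist_force"]@v for v in(sx,sy,up)],1),"j",s["joints"].round(2),s["opening"],s["grasp_force"])
E
python3 -c "
from h import *
crank()"
```

```text
t 5.95 phi 57.1 r 65.0 off y -0.6 F(sx,sy,up) [ 2.3 -0.1  5.5] j [ 0.63  0.63 -0.53  1.81 -0.16  0.87  0.34] 22.94388841943449 45.00095844268799
```

Tracking is excellent, so I'll carry on.

>>> jog_arm(
  series=[
    [-0.0066,-0.0065,0.0142,0,0,0],
    [-0.0071,-0.0022,0.0152,0,0,0],
    [-0.0071,0.0022,0.0152,0,0,0],
    [-0.0066,0.0065,0.0142,0,0,0],
    [-0.0057,0.0103,0.0122,0,0,0],
    [-0.0044,0.0135,0.0094,0,0,0],
    [-0.0027,0.0157,0.0059,0,0,0],
    [-0.0009,0.0168,0.002,0,0,0],
  ],
)

```text
time_s: 6.95
eef_pos: [566.5, -41.4, 53.2]
orientation: [-1.915, -2.027, -0.416]
wrist_force: [-6.4, -2.6, 8.2]
opening: 23.3
grasp_force: 45.0
```

```bash
python3 -c "
from h import *
crank()"
```

```text
t 6.95 phi 177.1 r 64.6 off y -0.2 F(sx,sy,up) [-6.5 -2.2  8.2] j [ 0.54  0.83 -0.47  1.73 -0.11  0.76  0.33] 23.319578606815313 45.00147521495819
```

>>> jog_arm(
  series=[
    [0.0009,0.0168,-0.002,0,0,0],
    [0.0027,0.0157,-0.0059,0,0,0],
    [0.0044,0.0135,-0.0094,0,0,0],
    [0.0057,0.0103,-0.0122,0,0,0],
    [0.0066,0.0065,-0.0142,0,0,0],
    [0.0071,0.0022,-0.0152,0,0,0],
    [0.0071,-0.0022,-0.0152,0,0,0],
    [0.0066,-0.0065,-0.0142,0,0,0],
  ],
)

```text
time_s: 7.95
eef_pos: [626.1, -38.4, 151.9]
orientation: [-1.92, -2.031, -0.425]
wrist_force: [2.2, 1.2, -8.0]
opening: 23.2
grasp_force: 45.0
```

```bash
python3 -c "
from h import *
crank()"
```

```text
t 7.95 phi -58.7 r 65.7 off y -0.3 F(sx,sy,up) [ 2.2  1.1 -8. ] j [ 0.49  0.76 -0.47  1.5  -0.13  1.02  0.26] 23.22051609872166 44.998329877853394
```

>>> jog_arm(
  series=[
    [0.0057,-0.0103,-0.0122,0,0,0],
    [0.0044,-0.0135,-0.0094,0,0,0],
    [0.0027,-0.0157,-0.0059,0,0,0],
    [0.0009,-0.0168,-0.002,0,0,0],
    [-0.0009,-0.0168,0.002,0,0,0],
    [-0.0027,-0.0157,0.0059,0,0,0],
    [-0.0044,-0.0135,0.0094,0,0,0],
    [-0.0057,-0.0103,0.0122,0,0,0],
  ],
)

```text
time_s: 8.95
eef_pos: [516.5, -44.4, 154.6]
orientation: [-1.924, -2.034, -0.434]
wrist_force: [5.8, 1.6, 3.4]
opening: 23.1
grasp_force: 45.0
```

```bash
python3 - <<'E'
from h import *
crank()
for k in range(60,300,8): print(k+8,(G.T@(tcp(k+8)-tcp(k))/1000).round(4).tolist())
E
```

```text
t 8.95 phi 55.6 r 65.2 off y -0.6 F(sx,sy,up) [5.9 1.3 3.4] j [ 0.62  0.62 -0.51  1.81 -0.18  0.87  0.35] 23.138193301931032 45.00039517879486
68 [-0.0034, -0.004, 0.0074]
76 [-0.0036, -0.0028, 0.0078]
84 [-0.0038, -0.0016, 0.0081]
92 [-0.0038, -0.0003, 0.0082]
100 [-0.0038, 0.0009, 0.0082]
108 [-0.0037, 0.0022, 0.008]
116 [-0.0036, 0.0034, 0.0076]
124 [-0.0033, 0.0045, 0.0071]
132 [-0.003, 0.0056, 0.0065]
140 [-0.0027, 0.0065, 0.0057]
148 [-0.0023, 0.0073, 0.0048]
156 [-0.0018, 0.008, 0.0039]
164 [-0.0013, 0.0085, 0.0028]
172 [-0.0008, 0.0089, 0.0017]
180 [-0.0003, 0.009, 0.0006]
188 [0.0003, 0.009, -0.0006]
196 [0.0008, 0.0089, -0.0017]
204 [0.0013, 0.0085, -0.0028]
212 [0.0018, 0.008, -0.0039]
220 [0.0023, 0.0073, -0.0048]
228 [0.0027, 0.0065, -0.0057]
236 [0.003, 0.0056, -0.0065]
244 [0.0033, 0.0045, -0.0071]
252 [0.0036, 0.0034, -0.0076]
260 [0.0037, 0.0022, -0.008]
268 [0.0038, 0.0009, -0.0082]
276 [0.0038, -0.0003, -0.0082]
284 [0.0038, -0.0016, -0.0081]
292 [0.0036, -0.0028, -0.0078]
300 [0.0034, -0.004, -0.0074]
```

>>> jog_arm(
  series=[
    [-0.0034,-0.004,0.0074,0,0,0],
    [-0.0036,-0.0028,0.0078,0,0,0],
    [-0.0038,-0.0016,0.0081,0,0,0],
    [-0.0038,-0.0003,0.0082,0,0,0],
  ],
)

```text
time_s: 9.45
eef_pos: [505.4, -44.9, 117.9]
orientation: [-1.92, -2.031, -0.426]
wrist_force: [1.0, -0.1, 6.9]
opening: 22.8
grasp_force: 45.0
```

>>> jog_arm(
  series=[
    [-0.0038,0.0009,0.0082,0,0,0],
    [-0.0037,0.0022,0.008,0,0,0],
  ],
)

```text
time_s: 9.7
eef_pos: [508.0, -44.8, 99.9]
orientation: [-1.92, -2.031, -0.425]
wrist_force: [2.0, -1.5, 6.6]
opening: 22.9
grasp_force: 45.0
```

```bash
python3 -c "
from h import *
crank()"
```

```text
t 9.7 phi 106.1 r 64.6 off y -0.5 F(sx,sy,up) [ 1.9 -1.6  6.6] j [ 0.61  0.7  -0.5   1.87 -0.16  0.75  0.37] 22.902670293115676 45.00143766403198
```

>>> jog_arm(
  series=[
    [-0.0036,0.0034,0.0076,0,0,0],
    [-0.0033,0.0045,0.0071,0,0,0],
  ],
)

```text
time_s: 9.95
eef_pos: [515.3, -44.4, 83.6]
orientation: [-1.919, -2.03, -0.423]
wrist_force: [0.5, -1.1, 7.0]
opening: 23.3
grasp_force: 45.0
```

>>> jog_arm(
  series=[
    [-0.003,0.0056,0.0065,0,0,0],
    [-0.0027,0.0065,0.0057,0,0,0],
  ],
)

```text
time_s: 10.2
eef_pos: [526.6, -43.7, 70.1]
orientation: [-1.917, -2.029, -0.422]
wrist_force: [-1.4, -1.1, 8.6]
opening: 23.3
grasp_force: 45.0
```

>>> jog_arm(
  series=[
    [-0.0023,0.0073,0.0048,0,0,0],
    [-0.0018,0.008,0.0039,0,0,0],
  ],
)

```text
time_s: 10.45
eef_pos: [540.6, -42.9, 60.3]
orientation: [-1.916, -2.028, -0.419]
wrist_force: [-4.2, -1.9, 8.1]
opening: 23.3
grasp_force: 45.0
```

>>> jog_arm(
  series=[
    [-0.0013,0.0085,0.0028,0,0,0],
    [-0.0008,0.0089,0.0017,0,0,0],
  ],
)

```text
time_s: 10.7
eef_pos: [556.1, -42.0, 54.8]
orientation: [-1.913, -2.027, -0.414]
wrist_force: [-6.5, -2.1, 6.7]
opening: 23.3
grasp_force: 45.0
```

>>> jog_arm(
  series=[
    [-0.0003,0.009,0.0006,0,0,0],
    [0.0003,0.009,-0.0006,0,0,0],
  ],
)

```text
time_s: 10.95
eef_pos: [571.7, -41.3, 53.4]
orientation: [-1.911, -2.026, -0.409]
wrist_force: [-6.6, -1.1, 0.8]
opening: 22.9
grasp_force: 45.0
```

>>> jog_arm(
  series=[
    [0.0008,0.0089,-0.0017,0,0,0],
    [0.0013,0.0085,-0.0028,0,0,0],
  ],
)

```text
time_s: 11.2
eef_pos: [587.8, -40.6, 56.2]
orientation: [-1.911, -2.025, -0.405]
wrist_force: [-4.3, 0.6, -9.1]
opening: 22.8
grasp_force: 45.0
```

>>> jog_arm(
  series=[
    [0.0018,0.008,-0.0039,0,0,0],
    [0.0023,0.0073,-0.0048,0,0,0],
  ],
)

```text
time_s: 11.45
eef_pos: [593.1, -40.8, 59.0]
orientation: [-1.901, -2.019, -0.379]
wrist_force: [-15.5, 2.9, -32.9]
opening: 23.1
grasp_force: 45.0
```

```bash
python3 -c "
from h import *
crank()"
```

```text
t 11.45 phi -157.9 r 63.4 off y -1.0 F(sx,sy,up) [-15.3   3.7 -32.9] j [ 0.49  0.85 -0.44  1.63 -0.12  0.86  0.31] 23.099544722998107 44.9981689453125
```

The stop shows at phi ≈ 202° + 360°, about 98 mm of lift, with the force jumping to 36 N. Next I'll ease back slowly, still holding.

>>> jog_arm(
  series=[
    [-0.0023,-0.0073,0.0048,0,0,0],
    [-0.0018,-0.008,0.0039,0,0,0],
    [-0.0006,-0.0042,0.0014,0,0,0],
    [0,0,0,0,0,0],
  ],
)

```text
time_s: 11.95
eef_pos: [583.2, -40.8, 55.0]
orientation: [-1.911, -2.025, -0.405]
wrist_force: [-6.0, -0.2, -4.7]
opening: 23.1
grasp_force: 45.0
```

```bash
python3 -c "
from h import *
crank()"
```

```text
t 11.95 phi -167.8 r 64.3 off y -0.5 F(sx,sy,up) [-6.   0.1 -4.7] j [ 0.51  0.84 -0.45  1.68 -0.12  0.8   0.33] 23.14707975344323 45.00078856945038
```

>>> jog_arm(
  series=[
    [-0.0005,-0.0044,0.0011,0,0,0],
    [-0.0004,-0.0045,0.0008,0,0,0],
    [-0.0003,-0.0045,0.0005,0,0,0],
    [0,0,0,0,0,0],
  ],
)

```text
time_s: 12.45
eef_pos: [571.7, -41.4, 53.6]
orientation: [-1.913, -2.026, -0.41]
wrist_force: [-6.6, -0.9, -3.5]
opening: 23.2
grasp_force: 45.0
```

```bash
python3 -c "
from h import *
crank()"
```

```text
t 12.45 phi -178.2 r 64.2 off y -0.5 F(sx,sy,up) [-6.6 -0.6 -3.5] j [ 0.53  0.83 -0.45  1.71 -0.13  0.78  0.34] 23.196215735929727 44.99966025352478
```

>>> jog_arm(
  series=[
    [-0.0001,-0.0045,0.0002,0,0,0],
    [0.0001,-0.0045,-0.0002,0,0,0],
    [0.0003,-0.0045,-0.0005,0,0,0],
    [0,0,0,0,0,0],
  ],
)

```text
time_s: 12.95
eef_pos: [558.5, -42.1, 54.6]
orientation: [-1.913, -2.026, -0.411]
wrist_force: [-6.3, -0.8, -0.7]
opening: 23.1
grasp_force: 45.0
```

```bash
python3 -c "
from h import *
crank()"
```

```text
t 12.95 phi 169.9 r 64.2 off y -0.5 F(sx,sy,up) [-6.3 -0.5 -0.7] j [ 0.54  0.82 -0.46  1.75 -0.13  0.76  0.35] 23.090229445083484 44.99990165233612
```

>>> jog_arm(
  series=[
    [0.0004,-0.0044,-0.0008,0,0,0],
    [0.0005,-0.0044,-0.0011,0,0,0],
    [0,0,0,0,0,0],
  ],
)

```text
time_s: 13.32
eef_pos: [549.8, -42.6, 56.8]
orientation: [-1.913, -2.026, -0.411]
wrist_force: [-7.2, -0.7, 0.6]
opening: 22.7
grasp_force: 45.0
```

```bash
python3 -c "
from h import *
crank()"
```

```text
t 13.32 phi 161.9 r 64.2 off y -0.5 F(sx,sy,up) [-7.3 -0.3  0.6] j [ 0.55  0.81 -0.46  1.78 -0.13  0.75  0.35] 22.688256682621013 45.000057220458984
```

```bash
python3 - <<'E'
from h import *
from cell import ctrl
f=ctrl.grab_frame("scene")["frame"]
cv2.imwrite("pics/p1.png",cv2.resize(f[150:270,270:400],None,fx=5,fy=5,interpolation=cv2.INTER_CUBIC)[:600])
E
```

```text
(no output)
```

View pics/p1.png

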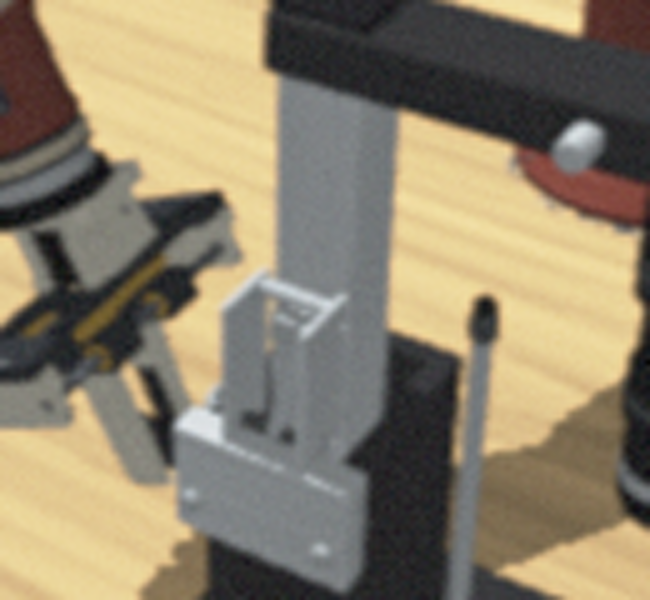

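The picture shows the column raised. The lug sits at about (290,315), just under the stop bar, with the pawl below it at (285,380). I'll keep easing back.

>>> jog_arm(
  series=[
    [0.0007,-0.0043,-0.0014,0,0,0],
    [0.0008,-0.0042,-0.0017,0,0,0],
    [0,0,0,0,0,0],
  ],
)

```text
time_s: 13.75
eef_pos: [544.3, -43.1, 59.4]
orientation: [-1.917, -2.029, -0.417]
wrist_force: [-4.3, -0.3, -11.1]
opening: 23.3
grasp_force: 45.0
```

```bash
python3 -c "
from h import *
crank()"
```

```text
t 13.75 phi 156.3 r 63.7 off y -0.8 F(sx,sy,up) [ -4.3  -0.1 -11.1] j [ 0.56  0.8  -0.47  1.79 -0.13  0.73  0.36] 23.323680778433896 44.995688796043396
```

>>> jog_arm(
  series=[
    [0.0005,-0.002,-0.001,0,0,0],
    [0,0,0,0,0,0],
    [0,0,0,0,0,0],
  ],
)

```text
time_s: 14.12
eef_pos: [543.2, -43.3, 60.2]
orientation: [-1.918, -2.029, -0.418]
wrist_force: [-5.5, 1.3, -16.8]
opening: 23.2
grasp_force: 45.0
```

```bash
python3 -c "
from h import *
crank()"
```

```text
t 14.12 phi 155.1 r 63.5 off y -0.9 F(sx,sy,up) [ -5.4   1.6 -16.8] j [ 0.56  0.79 -0.47  1.8  -0.13  0.73  0.36] 23.211327364104434 44.993752241134644
```

The pull is gone: the tangential force went from −7 N to +2 N at phi ≈ 155°, so the catch carries the weight. I'll relieve the radial load and loosen the grip as a test.

>>> jog_arm(
  series=[
    [-0.0005,0.0005,0.0015,0,0,0],
    [0,0,0,0,0,0],
    [0,0,0,0,0,0],
    [0,0,0,0,0,0],
  ],
  force=6,
)

```text
time_s: 14.62
eef_pos: [546.6, -43.4, 61.3]
orientation: [-1.921, -2.031, -0.424]
wrist_force: [-6.0, -2.1, -5.4]
opening: 23.4
grasp_force: 6.0
```

```bash
python3 -c "
from h import *
crank()"
```

```text
t 14.62 phi 157.4 r 61.1 off y -1.2 F(sx,sy,up) [-6.1 -1.8 -5.4] j [ 0.56  0.79 -0.47  1.79 -0.14  0.73  0.36] 23.386511781665394 6.000901982188225
```

>>> jog_arm(
  series=[
    [0,-0.002,0.001,0,0,0],
    [0,-0.002,0.001,0,0,0],
    [0,0,0,0,0,0],
  ],
  force=10,
)

```text
time_s: 15.0
eef_pos: [546.3, -43.1, 60.8]
orientation: [-1.926, -2.034, -0.432]
wrist_force: [-0.7, -4.1, 5.5]
opening: 23.5
grasp_force: 10.0
```

```bash
python3 - <<'E'
from h import *
crank()
from cell import ctrl
f=ctrl.grab_frame("scene")["frame"]
a=cv2.imread("pics/p1.png");b=cv2.resize(f[150:270,270:400],None,fx=5,fy=5,interpolation=cv2.INTER_CUBIC)
g=lambda i:cv2.cvtColor(i,cv2.COLOR_BGR2GRAY).astype(np.float32)
A,B=g(a),g(b)
# column/cross-arm region shift (knob + arm) vs static rod
for n,(y,x,h,w) in {"knob":(60,480,140,160),"rod":(280,440,120,80),"base":(400,170,190,200)}.items():
    print(n,np.round(cv2.phaseCorrelate(A[y:y+h,x:x+w].copy(),B[y:y+h,x:x+w].copy()),2))if 0 else print(n,[round(v,2) for v in cv2.phaseCorrelate(A[y:y+h,x:x+w].copy(),B[y:y+h,x:x+w].copy())[0]])
cv2.imwrite("pics/p2.png",b)
E
```

```text
t 15.0 phi 157.2 r 61.8 off y -0.8 F(sx,sy,up) [-0.9 -4.1  5.5] j [ 0.56  0.79 -0.47  1.8  -0.14  0.72  0.36] 23.477130324735896 10.001249313354492
knob [-0.0, 0.07]
rod [0.02, -0.02]
base [0.09, 0.63]
```

View pics/p2.png

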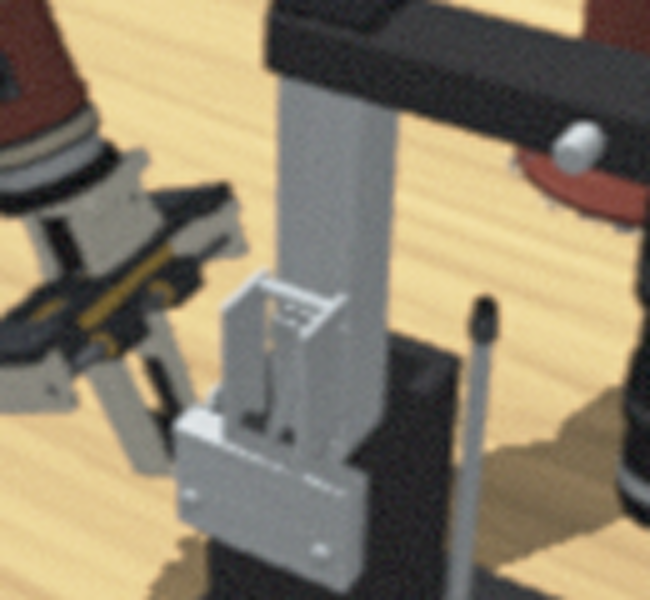

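The column hasn't moved (knob still at 577,147), the sleeve didn't follow the 4 mm I gave it, and the x force is about 0, so the catch holds. I'll open slightly first, keeping the sleeve caged between the fingers.

>>> jog_arm(
  series=[
    [0,0.001,0,0,0,0],
    [0,0,0,0,0,0],
    [0,0,0,0,0,0],
    [0,0,0,0,0,0],
  ],
  grip=0.38,
)

```text
time_s: 15.55
eef_pos: [543.3, -41.5, 58.6]
orientation: [-1.92, -2.031, -0.425]
wrist_force: [0.5, 0.3, 0.4]
opening: 35.3
grasp_force: 0.0
```

```bash
cat >> h.py <<'E'
def knob():
    from cell import ctrl
    f=ctrl.grab_frame("scene")["frame"];b=cv2.resize(f[150:270,270:400],None,fx=5,fy=5,interpolation=cv2.INTER_CUBIC)
    g=lambda i:cv2.cvtColor(i,cv2.COLOR_BGR2GRAY).astype(np.float32)[60:200,480:640].copy()
    print("knob",np.round(cv2.phaseCorrelate(g(cv2.imread("pics/p1.png")),g(b))[0],2))
E
python3 -c "
from h import *
crank();knob()"
```

```text
t 15.55 phi 155.8 r 64.9 off y 0.9 F(sx,sy,up) [0.5 0.3 0.4] j [ 0.56  0.79 -0.47  1.8  -0.14  0.72  0.36] 35.25247289204578 0.0
knob [-0.07  0.07]
```

>>> jog_arm(
  series=[
    [0,0,0,0,0,0],
    [0,0,0,0,0,0],
    [0,0,0,0,0,0],
    [0,0,0,0,0,0],
  ],
  grip=0.75,
)

```text
time_s: 16.1
eef_pos: [543.3, -42.0, 58.7]
orientation: [-1.92, -2.031, -0.424]
wrist_force: [0.3, -0.3, -0.3]
opening: 68.5
grasp_force: 0.0
```

>>> jog_arm(
  series=[
    [0,0,-0.015,0,0,0],
    [0,0,-0.02,0,0,0],
    [0,0,-0.02,0,0,0],
    [0,0,-0.02,0,0,0],
    [0,0,-0.02,0,0,0],
    [-0.01,0,-0.02,0,0,0],
    [-0.02,0,-0.02,0,0,0],
    [-0.02,0,-0.02,0,0,0],
  ],
)

```text
time_s: 17.1
eef_pos: [549.6, -153.7, 179.7]
orientation: [-1.921, -2.032, -0.425]
wrist_force: [-0.2, -0.2, -0.2]
opening: 69.8
grasp_force: 0.0
```

>>> jog_arm(
  series=[
    [-0.02,0,-0.02,0,0,0],
    [-0.02,0,-0.02,0,0,0],
    [0,0,0,0,0,0],
    [0,0,0,0,0,0],
    [0,0,0,0,0,0],
  ],
)

```text
time_s: 17.73
eef_pos: [552.2, -203.6, 197.6]
orientation: [-1.917, -2.032, -0.424]
wrist_force: [-1.5, -1.1, -0.5]
opening: 69.9
grasp_force: 0.0
```

```bash
python3 - <<'E'
from h import *
from cell import ctrl
crank();knob()
cv2.imwrite("pics/end.png",ctrl.grab_frame("scene")["frame"])
E
```

```text
t 17.73 phi 18.2 r 84.1 off y -161.5 F(sx,sy,up) [-1.6 -1.  -0.5] j [ 0.76  0.71 -0.46  1.46 -0.11  1.22  0.48] 69.9306032659165 0.0
knob [-0.07  0.04]
```

View pics/end.png

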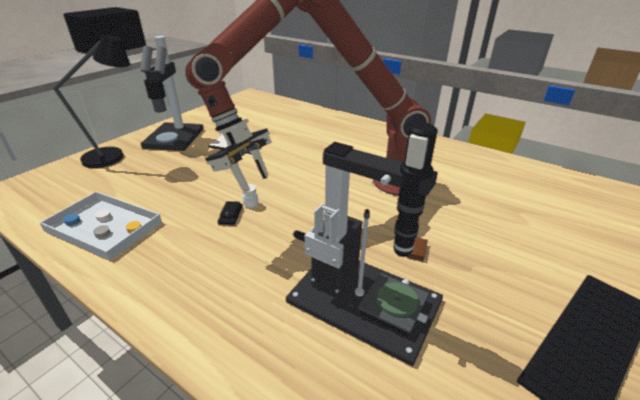

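The end picture shows the column parked high (cross arm at about 345,155) and the arm clear. The disc (398,298), mouse (230,212) and jar (250,197) haven't moved.

```bash
python3 -c "
from cell import ctrl
print(ctrl.job_done())"
```

```text
the job is handed in; nothing more can be done
None
```

I wound the column up to its stop and eased it back until the catch took the weight. Then I let go: it stayed parked about 90 mm up with the arm clear and the disc, jar and mouse in place, and I handed the job in at about 18 s.

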